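Hang the tool caddy on its two studs and lock it

ROBOT

A 6-joint arm with a two-finger parallel gripper is mounted at the origin on a cart in front of the work surface, level with it; the furniture and walls round the work are solid. World frame = base frame: x ahead of the robot, y to its left, z up, the work surface at z = 0. Lengths are in m, angles in rad, forces in N, time in s.
With the tool pointing down it reaches from about 0.275 to 0.85 m from the base axis. Payload 19 kg.
Tool frame: the origin (TCP) lies midway between the tips of the shut fingers; the grasp point (between the pads) lies env.hold_point_z behind it (env.hold_point_z is the distance from the TCP to the grasp point, in m); z points along the fingers, y is the line along which they close (so a half turn about z gives the same grasp; the last joint's range is limited). The gripper opens to 85 mm and grips with 20 to 120 N. Pads are 22 mm wide; open, the fingers measure 114 mm over their backs; the gripper's body (76 mm by 85 mm) begins 54 mm behind the grasp point. The pads swing forward as they close: fully open they stand 13 mm farther back than shut.
Start: joints at [0.979, 0.15, 1.437, -0, 1.554, -0.134], TCP at [0.254, 0.516, 0.231] pointing down, gripper open.
Joint ranges: [-2.8, 2.8], [-0.68, 2.1], [0.12, 2.68], [-1.39, 4.53], [0.16, 2.79], [-2.81, 2.81]. Speed limits (rad/s): [1.89, 1.89, 2.22, 3.01, 3.01, 3.01].

INTERFACE

Orientations are given as a unit quaternion [x, y, z, w].
In Python, from workcell import env gives the robot as it stands.
- The arm moves only by the tool move_arm, never from a script. Its argument "plan" is a list of rows, each a list of 7 numbers: the shift along the tool's x, y, z in m, then the turn, a rotation vector about the tool's x, y, z in degrees, then the closure, from -1 (fully open) to 1 (shut). In form: [[dx, dy, dz, ax, ay, az, claw], ...]. A call has exactly 8 rows; each row is the pose to reach, as a shift and turn from the pose commanded when the call began, along the tool's axes at that moment; what a row does not reach only later rows make up. A row lasts 1/12 s, in which the tool goes at most 41.7 mm and 7.16 degrees, less where a joint would pass 70% of its speed; a pose out of reach is approached as far as the arm can. A call with a gripper value outside its range is refused whole. The fingers move at their own pace and stop on an object; "squeeze" is the grip in N (left out, the last holds). Time passes only in rows, so rows that repeat a pose let the fingers close, or fill a call up. It gives the time, the measured TCP pose, the force, the opening and the grip force at its end, in the units of the state.
- env.get_obs(): the state, without advancing time (a new reading comes with each control period).
- env.get_image(name): name is "scene" or "top" or "wrist"; returns a dict with "img" (400x640x3 uint8, red, green, blue), "fx", "fy", "cx", "cy" (pixels), "R" (3x3) and "t" (3): a world point X has camera coordinates R X + t; the wrist camera has in their place "hand_eye" (4x4, takes a point from camera to tool coordinates, whose origin is the TCP and whose axes are the flange's). Camera axes: x right, y down, z forward; pixel columns grow to the right and rows downward; lengths in m; the calibration is good to about 2 mm. The wrist camera is an equidistant fisheye: a pixel r from the principal point sees the ray r / f radians off the axis. A picture is of the moment at which its call begins: read the wrist's pose just before it. There is no depth.
- env.finish_job(): hands the job in; it is judged then, once.
Trained networks look in a picture, given as the dict that the camera call returned (one of the last four; its "shot" number tells which), for a name from the list of things; names that differ only in an ending like _2 or _b are one class to them, and where a whole thing is asked for, a point or a joint stands for the part that bears it (a point fixed in the world has none). Each returns a list of dicts, best first, with "score" (0 to 1); they miss things now and then, are a little off and sometimes report something else, mostly with a low value. They report only what shows in the picture. A call takes as long as a camera call.
- env.search_frame(picture, label): "extent" ([centre column, centre row, width, height] in pixels, round what is visible of it).
The state is a dict: "clock": time; "joint_pos": joint angles; "joint_velocities": joint speeds; "tau": joint torques, N m; "tcp_pos": TCP position; "tcp_rot": TCP orientation; "wrist_force": force on the tool from outside, world axes, zero at the start; "torque": the same for the moment, N m; "width": opening from 0.0 (shut) to 1.0 (fully open); "finger_force": force on a finger pad.
Only numpy, scipy, OpenCV 4.12 (cv2) and the standard library are available. Lean on these libraries where they do the work, as an engineer would, in place of code of your own. Each camera call takes 0.05 s, during which the arm holds its last target. There are 200 camera calls.

TASK

Hang the blue tool caddy, with its forceps and marker still in it, on the carrier plate of the white bench panel: pass both keyholes over the two stud heads, then slide it down gently until it is fully home on both studs, flat against the carrier plate, and the spring plunger between the studs has clicked into its hole. Do not ram it against the panel, do not disturb the wash bottle or the glass jar, and let go.

Things in the scene. Friction and masses are not known exactly. Their poses are not given: they have to be found in the camera images.
- caddy_bar (a point): Centre of the black carrying bar of the loose blue tool caddy (0.3 to 0.5 kg in all): grasp here. Bar along the caddy's y, 14 mm thick in x, 16 mm high, 140 mm long; +x points to the back plate, z up. The caddy's underside is 108 mm below this point; tray 92 x 150 mm, walls 34 mm high; plate's flat rear face at x +46 mm, plate 4 mm thick, so 35 mm is free between bar and plate.
- keyhole_left (a point): Centre of the round part (21 mm wide) of the caddy's keyhole at y +44, in the plate's rear face: x +46, z -44 mm from caddy_bar, same axes. Above it a slot 11 mm wide runs up to its closed end 20 mm above this centre. The stud head goes through the round part; then the caddy slides 16 mm down until the slot's end rests on the stud's neck: fully home.
- keyhole_right (a point): The same for the keyhole at y -44 mm. Midway between the two, 16 mm higher (y 0, z -28 mm from caddy_bar), the plate has an 11 mm square hole for the spring plunger.
- panel: White perforated bench panel, fixed, 290 mm wide, 190 mm high, with a foot 8 mm high that projects 27 mm in front. Origin on the work surface, at the front face of the sheet, middle of its width; x points into the panel, y along it, z up. An aluminium carrier plate 232 x 96 mm is clamped on it by two black knobs at y -100 and +100 mm (18 mm wide, 9 mm proud); its front face is at x -12 mm.
- stud_left_mean (a point): MEAN place of the stud at y +44 mm of the panel: the point where its axis meets the carrier's front face (panel's axes) if it were clamped at 158 mm. The carrier was clamped by hand and its real height is not reported: both studs lie up to 10 mm higher or lower. Find it by touch, e.g. rest the caddy's underside on the heads, its rear face 2 to 5 mm from the carrier, or by eye.
- plunger (a joint): Spring plunger midway between the studs, level with them: 8 mm round nose 3.5 mm proud of the carrier; value = metres pressed in (4 N at first, 8 N when flat). Pressed in by 2 mm or more while the plate slides down, so the caddy sticks part-way: it takes a push of some 3 to 12 N besides its weight. Home, the nose springs out into the plate's hole, value under 0.0008.
- stud_right_mean (a point): The same for the stud at y -44 mm. The two steel studs are alike and level with each other: a neck 8 mm in diameter and 5.5 mm long stands out of the carrier's face towards -x, then a round head 18 mm in diameter, 4 mm thick with a bevelled rim, so its end is 9.5 mm in front of that face. The 4 mm plate has 1.5 mm of play behind the heads.
- forceps: Steel forceps 116 mm long, loose in the rear compartment of the caddy's tray; origin at its underside. It stays in the tray.
- blue_marker: Marker with blue cap, 131 mm long, loose in the front compartment of the caddy's tray; origin at its underside. It stays in the tray.
- wash_bottle: White wash bottle with blue cap, 66 mm wide, 173 mm high, loose bystander; origin at its underside.
- glass_jar: Clear glass jar, 68 mm diameter, 103 mm high, loose bystander; origin at its underside.

How it is judged:
On the way, in this order (a step that is already met when the one before it is completed fails the run):
1. the caddy is lifted off the work surface (height (world z) of caddy_bar above 0.14 m), for 0.2 s.
2. both stud heads are through the keyholes and the back plate presses the plunger in (value of joint plunger above 0.0012 m and x of each of keyhole_left, keyhole_right in the frame of panel above -0.0147 m and z of caddy_bar in the frame of panel above 0.175 m), for 0.1 s.
At the end, for the whole second after the job is handed in: The caddy hangs on both studs, back plate flat on the carrier plate (rear face at both keyholes within 2.2 mm of it), level within 0.045 rad, pushed down until the plunger has sprung back out into its hole (under 1 mm pressed in), forceps and marker still in the tray, everything at rest (value of joint plunger below 0.001 m and x of each of keyhole_right, keyhole_left in the frame of panel above -0.0142 m and y of caddy_bar in the frame of panel between -0.004 and 0.004 m and z of caddy_bar in the frame of panel between 0.172 and 0.2 m and angle between caddy_bar's own z axis and vertical below 0.045 rad and contact force between caddy and panel above 0.5 N and linear speed of caddy below 0.02 m/s and distance between each of forceps, blue_marker and caddy_bar below 0.125 m and z of each of forceps, blue_marker in the frame of caddy_bar below -0.075 m); the robot touches nothing.
It fails at once if the caddy is rammed or pressed against the panel, its carrier plate or studs with more than 40 N (contact force between caddy and panel above 40 N).
It fails at once if the wash bottle is shifted by more than 20 mm (distance of wash_bottle from where it was at the start of the episode above 0.02 m).
It fails at once if the glass jar is shifted by more than 20 mm (distance of glass_jar from where it was at the start of the episode above 0.02 m).
It also fails if it takes over 45 s, if anything falls off the work surface, if the arm or the gripper's body presses on something with over 40 N, if the wrist force passes 120 N, or if a joint passes its speed limit or range.

## Working session

There is one attempt and no reset: what is moved stays moved. The work goes in short steps, Python scripts to look and compute and a tool call to move; the robot and the scene stay as the last step left them, time stands still between calls to the robot, and variables do not carry over. Pictures are saved under pics/ and viewed, at most 10 in all, crops included, and the job is handed in when it is done.

Besides the shell and the picture viewer there is one more tool, called after "Emit:" in YAML: its name, and indented under it one key for each argument. move_arm: Moves the arm, as the interface text tells. Its arguments: {"type":"object","properties":{"plan":{"type":"array"},"squeeze":{"type":"number"}},"required":["plan"]}

```bash
mkdir -p pics; ls
python3 - <<'E'
from workcell import env
import cv2,numpy as np
print(env.hold_point_z, env.get_obs())
for n in ("scene","top"):
    p=env.get_image(n); cv2.imwrite(f"pics/{n}1.png",p["img"][:,:,::-1])
    print(n,p["fx"],p["fy"],p["cx"],p["cy"],p["R"],p["t"])
    for l in ("caddy_bar","panel","wash_bottle","glass_jar","keyhole_left","plunger","stud_left_mean","forceps"):
        try: print(l,[(np.round(d["extent"]),round(d["score"],2)) for d in env.search_frame(p,l)[:2]])
        except Exception as e: print(l,e)
E
```

```text
pics
0.0187 {'clock': 0.0, 'joint_pos': array([ 9.78972408e-01,  1.50983670e-01,  1.43800797e+00, -1.99100900e-05,
        1.55381062e+00, -1.33969107e-01]), 'joint_velocities': array([ 0.00023222,  0.00015116, -0.00018367,  0.00138763,  0.00147664,
        0.00123309]), 'tau': array([ 3.37411788e-03, -7.13046312e+01, -5.70900607e+01,  2.72279140e-04,
        8.36455351e-03,  1.82357365e-05]), 'tcp_pos': array([0.25403504, 0.51556916, 0.23068827]), 'tcp_rot': array([ 2.26932832e-01,  9.73910224e-01, -5.68950152e-04, -2.05391062e-04]), 'wrist_force': array([-0.64619225,  0.17494178, -0.16571689]), 'torque': array([ 0.04624195, -0.03794532, -0.00578633]), 'finger_force': 0.0, 'width': 1.0012671187884716}
scene 433.0998308269211 433.0998308269211 322.1143360429423 193.67681779267707 [[-0.55130822 -0.8341631  -0.01520457]
 [-0.54959213  0.37682263 -0.74562269]
 [ 0.62770036 -0.4027116  -0.66619488]] [0.3116175  0.40632449 1.42017475]
caddy_bar [(array([302., 257.,  48.,  38.]), 0.56)]
panel [(array([303., 174.,  28.,  24.]), 0.83), (array([301., 257.,  49.,  42.]), 0.58)]
wash_bottle []
glass_jar [(array([388., 154.,  12.,  20.]), 0.77)]
keyhole_left [(array([301., 256.,  48.,  39.]), 0.64)]
plunger []
stud_left_mean [(array([304., 174.,  31.,  25.]), 0.6), (array([299., 257.,  46.,  33.]), 0.56)]
forceps []
top 367.18851588789283 367.18851588789283 324.7719301834091 196.1806594569853 [[-0.02095286 -0.99973179  0.00986536]
 [-0.99873293  0.0204783  -0.04596918]
 [ 0.04575482 -0.01081604 -0.99889414]] [-4.42982312e-04  5.30535924e-01  1.37049813e+00]
caddy_bar [(array([269., 228.,  49.,  31.]), 0.77)]
panel [(array([296., 156.,  88.,  44.]), 0.88)]
wash_bottle [(array([205., 166.,  33.,  18.]), 0.91)]
glass_jar [(array([438., 156.,  24.,  21.]), 0.95)]
keyhole_left [(array([268., 230.,  48.,  32.]), 0.56)]
plunger []
stud_left_mean [(array([296., 157.,  92.,  46.]), 0.64)]
forceps []
```

Run:
```python
import cv2,numpy as np
a=cv2.imread("pics/scene1.png"); b=cv2.imread("pics/top1.png")
A=cv2.resize(a[110:310,190:450],None,fx=3,fy=3,interpolation=2)[:600,:780]
cv2.imwrite("pics/sc.png",A)
cv2.imwrite("pics/tc.png",cv2.resize(b[120:270,170:370],None,fx=4,fy=4,interpolation=2))
```

```text
(no output)
```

View pics/tc.png

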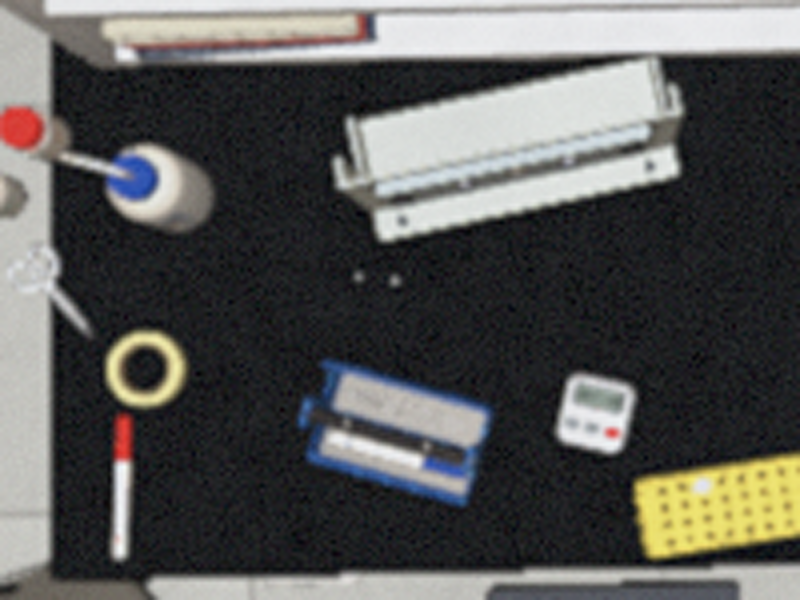

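View pics/sc.png

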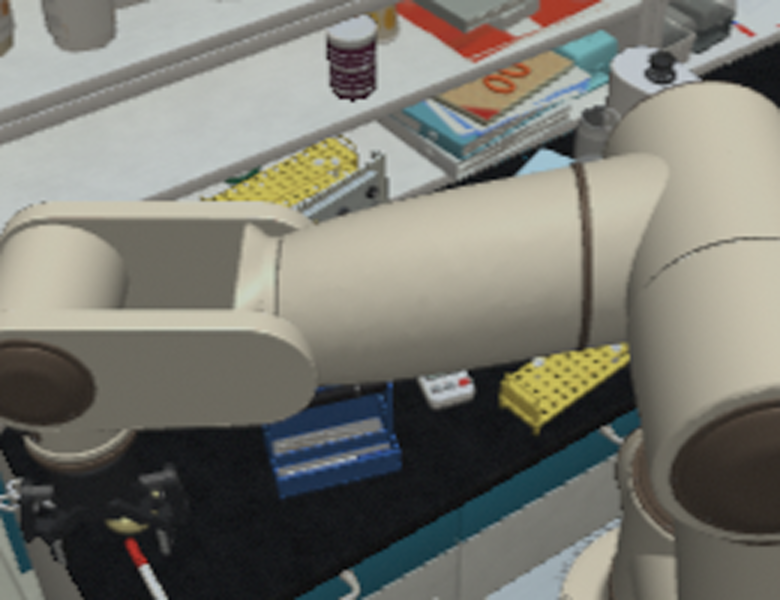

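```bash
cat > h.py <<'E'
from workcell import env
import cv2,numpy as np
from scipy.spatial.transform import Rotation as Ro
def ray(p,uv):
    R=np.array(p["R"]);t=np.array(p["t"])
    return -R.T@t, R.T@np.array([(uv[0]-p["cx"])/p["fx"],(uv[1]-p["cy"])/p["fy"],1.])
def atz(p,uv,z):
    o,d=ray(p,uv); return o+d*(z-o[2])/d[2]
def fish(p,pose,uv,z):
    H=np.array(p["hand_eye"]); x=np.array([uv[0]-p["cx"],uv[1]-p["cy"]]);r=np.hypot(*x)
    a=r/p["fx"]; d=np.r_[x/max(r,1e-9)*np.sin(a),np.cos(a)]
    Rt=Ro.from_quat(pose[1]).as_matrix()
    o=Rt@H[:3,3]+pose[0]; d=Rt@H[:3,:3]@d
    return o+d*(z-o[2])/d[2]
def fproj(p,pose,X):
    H=np.array(p["hand_eye"]);Rt=Ro.from_quat(pose[1]).as_matrix()
    c=H[:3,:3].T@(Rt.T@(np.asarray(X)-pose[0])-H[:3,3])
    a=np.arctan2(np.hypot(c[0],c[1]),c[2]); n=c[:2]/np.hypot(c[0],c[1])
    return np.array([p["cx"],p["cy"]])+n*a*p["fx"]
E
python3 - <<'E'
from h import *
p=env.get_image("top")
f=lambda x,y,z:atz(p,(170+x/4-.4,120+y/4-.4),z)
L=f(312,408,.112);R_=f(468,456,.112);print("bar",L,R_,np.linalg.norm(L-R_),(L+R_)/2,np.degrees(np.arctan2(*(R_-L)[:2])))
q=[f(325,365,.1),f(490,408,.1)];print("plate@.1",q,np.linalg.norm(q[0]-q[1]))
L=f(378,240,.004);R_=f(680,172,.004);d=(R_-L)/np.linalg.norm(R_-L);print("foot",L,R_,np.linalg.norm(L-R_),(L+R_)/2,d)
o=env.get_obs();print(Ro.from_quat(o["tcp_rot"]).as_matrix())
print("jar",f((438-170)*4,(156-120)*4,.05),"bottle",f(160,190,.08))
E
```

```text
bar [0.44292657 0.25964439 0.112     ] [0.39846738 0.12494421 0.112     ] 0.14184765086263096 [0.42069697 0.1922943  0.112     ] -161.73399164758823
plate@.1 [array([0.48014066, 0.25022556, 0.1       ]), array([0.439396  , 0.10610918, 0.1       ])] 0.14976534209436013
foot [0.59839068 0.2170451  0.004     ] [ 0.65753148 -0.07062849  0.004     ] 0.2936898450432591 [0.62796108 0.07320831 0.004     ] [ 0.2013716  -0.97951492  0.        ]
[[-8.97053803e-01  4.41921341e-01 -4.93784435e-05]
 [ 4.41921343e-01  8.97053799e-01 -9.02018009e-05]
 [ 4.43301957e-06 -1.02737257e-04 -9.99999995e-01]]
jar [ 0.67011322 -0.43073276  0.05      ] bottle [0.64004311 0.39967622 0.08      ]
```

Emit:
move_arm:
  plan:
    - [-0.024,-0.018,0,0,0,6.8,0]
    - [-0.049,-0.036,0,0,0,13.6,0]
    - [-0.073,-0.054,0,0,0,20.4,0]
    - [-0.098,-0.072,0,0,0,27.2,0]
    - [-0.122,-0.09,0,0,0,34,0]
    - [-0.147,-0.108,0,0,0,40.8,0]
    - [-0.171,-0.126,0,0,0,47.6,0]
    - [-0.196,-0.144,0,0,0,54.4,0]

```text
clock: 1.62
tcp_pos: [0.3666, 0.2987, 0.2315]
tcp_rot: [0.649, 0.761, 0.0, 0.0]
wrist_force: [0.6, -0.3, 1.4]
width: 0.501
finger_force: 0.0
```

Emit:
move_arm:
  plan:
    - [-0.022,0.007,0,0,0,5,0]
    - [-0.045,0.014,0,0,0,10,0]
    - [-0.068,0.022,0,0,0,16,0]
    - [-0.092,0.03,0,0,0,22,0]
    - [-0.115,0.037,0,0,0,27.7,0]
    - [-0.115,0.037,0,0,0,27.7,0]
    - [-0.115,0.037,0,0,0,27.7,0]
    - [-0.115,0.037,0,0,0,27.7,0]

```text
clock: 2.28
tcp_pos: [0.4214, 0.1927, 0.2314]
tcp_rot: [0.81, 0.586, 0.0, -0.0]
wrist_force: [-0.5, 0.1, 0.3]
width: 0.504
finger_force: 0.0
```

Run:
```python
from h import *
o=env.get_obs();p=env.get_image("wrist")
print(o["tcp_pos"],o["tcp_rot"],p["fx"],p["cx"],p["cy"],p["hand_eye"])
print([(d["extent"],d["score"]) for d in env.search_frame(p,"caddy_bar")])
np.savez("w1.npz",**{k:p[k] for k in("fx","cx","cy","hand_eye","img")},tp=o["tcp_pos"],tr=o["tcp_rot"])
im=p["img"][:,:,::-1].copy();cv2.imwrite("pics/w1.png",im)
```

```text
[0.42144549 0.19271091 0.23136446] [ 8.10413042e-01  5.85858938e-01  5.17064205e-05 -6.20950331e-05] 309.70691628693146 323.1469487731907 200.76781762401717 [[ 6.29004054e-04 -9.44407637e-01 -3.28776246e-01  8.44412188e-02]
 [ 9.99999471e-01  3.26526952e-04  9.75220013e-04  5.11935612e-05]
 [-8.13650922e-04 -3.28776685e-01  9.44407343e-01 -1.42385885e-01]
 [ 0.00000000e+00  0.00000000e+00  0.00000000e+00  1.00000000e+00]]
[([322.4, 185.2, 95.4, 162.1], 0.85)]
```

View pics/w1.png

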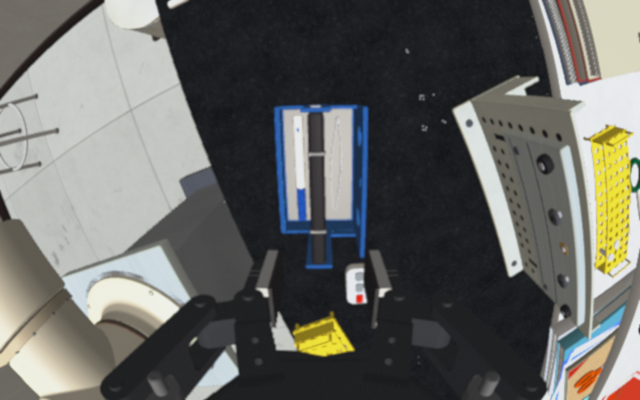

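```bash
cat >> h.py <<'E'
def W(f):
    q=dict(np.load(f)); return q,(q["tp"],q["tr"])
E
python3 - <<'E'
from h import *
q,po=W("w1.npz")
g=q["img"].max(2).astype(int)
for r in (125,140,175,190,210,225,240,255):
    c=np.where(g[r,295:345]<75)[0]+295; print(r,c.min() if len(c) else None,c.max() if len(c) else None,len(c), fish(q,po,(c.mean(),r),.116).round(4) if len(c) else "")
a=fish(q,po,(317,110),.116);b=fish(q,po,(319,264),.116);print(a,b,np.linalg.norm(a-b),(a+b)/2)
print(fish(q,po,(282,107),.0),fish(q,po,(283,232),0))
E
```

```text
125 309 322 14 [0.4349 0.2526 0.116 ]
140 309 322 14 [0.4308 0.2406 0.116 ]
175 310 323 14 [0.422  0.2116 0.116 ]
190 311 323 13 [0.4181 0.1987 0.116 ]
210 311 323 13 [0.4122 0.1811 0.116 ]
225 310 325 16 [0.4079 0.1671 0.116 ]
240 295 344 44 [0.4042 0.1523 0.116 ]
255 295 344 40 [0.3995 0.137  0.116 ]
[0.43999442 0.2641488  0.116     ] [0.39611793 0.12761615 0.116     ] 0.1434095920810549 [0.41805617 0.19588247 0.116     ]
[0.39797027 0.27739185 0.        ] [0.34275134 0.12407071 0.        ]
```

Emit:
move_arm:
  plan:
    - [0.001,-0.0035,0.02,0,0,0,0]
    - [0.001,-0.0035,0.045,0,0,0,0]
    - [0.001,-0.0035,0.07,0,0,0,0]
    - [0.001,-0.0035,0.095,0,0,0,0]
    - [0.001,-0.0035,0.115,0,0,0,0]
    - [0.001,-0.0035,0.13,0,0,0,0]
    - [0.001,-0.0035,0.142,0,0,0,0]
    - [0.001,-0.0035,0.142,0,0,0,0]

```text
clock: 3.05
tcp_pos: [0.4171, 0.1949, 0.0872]
tcp_rot: [0.81, 0.586, -0.002, -0.001]
wrist_force: [0.1, -0.6, 0.0]
width: 0.501
finger_force: 0.0
```

Emit:
move_arm:
  plan:
    - [0,0,0,0,0,0,0.2]
    - [0,0,0,0,0,0,0.4]
    - [0,0,0,0,0,0,0.6]
    - [0,0,0,0,0,0,1]
    - [0,0,0,0,0,0,1]
    - [0,0,0,0,0,0,1]
    - [0,0,0,0,0,0,1]
    - [0,0,0,0,0,0,1]
  squeeze: 70

```text
clock: 3.72
tcp_pos: [0.4187, 0.1949, 0.09]
tcp_rot: [0.811, 0.585, 0.0, -0.0]
wrist_force: [-3.6, 1.9, 7.5]
width: 0.147
finger_force: 71.0
```

Emit:
move_arm:
  plan:
    - [0,0,-0.005,0,0,0,1]
    - [0,0,-0.015,0,0,0,1]
    - [0,0,-0.03,0,0,0,1]
    - [0,0,-0.05,0,0,0,1]
    - [0,0,-0.07,0,0,0,1]
    - [0,0,-0.09,0,0,0,1]
    - [0,0,-0.11,0,0,0,1]
    - [0,0,-0.12,0,0,0,1]

```text
clock: 4.38
tcp_pos: [0.419, 0.1946, 0.2123]
tcp_rot: [0.811, 0.585, 0.001, 0.001]
wrist_force: [0.9, -0.2, -3.9]
width: 0.149
finger_force: 69.4
```

Emit:
move_arm:
  plan:
    - [-0.004,0.008,0,0,0,-1.5,1]
    - [-0.013,0.024,0,0,0,-4.5,1]
    - [-0.026,0.047,0,0,0,-8.5,1]
    - [-0.04,0.072,0,0,0,-13,1]
    - [-0.054,0.098,0,0,0,-18,1]
    - [-0.069,0.125,0,0,0,-23,1]
    - [-0.082,0.149,0,0,0,-27,1]
    - [-0.091,0.165,0,0,0,-30,1]

```text
clock: 5.05
tcp_pos: [0.5478, 0.0542, 0.209]
tcp_rot: [0.63, 0.776, -0.0, -0.0]
wrist_force: [0.1, -0.4, -3.2]
width: 0.149
finger_force: 69.4
```

Run:
```python
from h import *
env.get_image("top")
o=env.get_obs();p=env.get_image("wrist")
print(o["tcp_pos"],o["tcp_rot"],o["wrist_force"],o["torque"])
np.savez("w2.npz",**{k:p[k] for k in("fx","cx","cy","hand_eye","img")},tp=o["tcp_pos"],tr=o["tcp_rot"])
cv2.imwrite("pics/w2.png",p["img"][:,:,::-1])
p=env.get_image("top");np.savez("t2.npz",**p)
a=cv2.resize(p["img"][120:220,230:360,::-1],None,fx=6,fy=6,interpolation=2); cv2.imwrite("pics/t2.png",a)
```

```text
[0.54904974 0.05257962 0.20873731] [ 6.29566797e-01  7.76946031e-01 -6.24007745e-04  3.50566762e-04] [-0.85592905 -2.98826546 -6.35915405] [-0.02557394  0.09286416 -0.0388192 ]
```

View pics/w2.png

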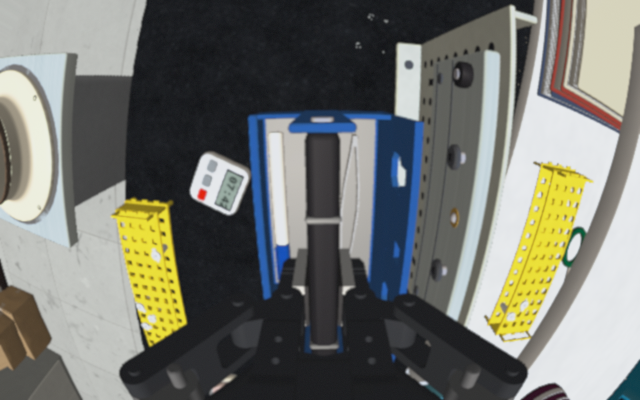

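View pics/t2.png

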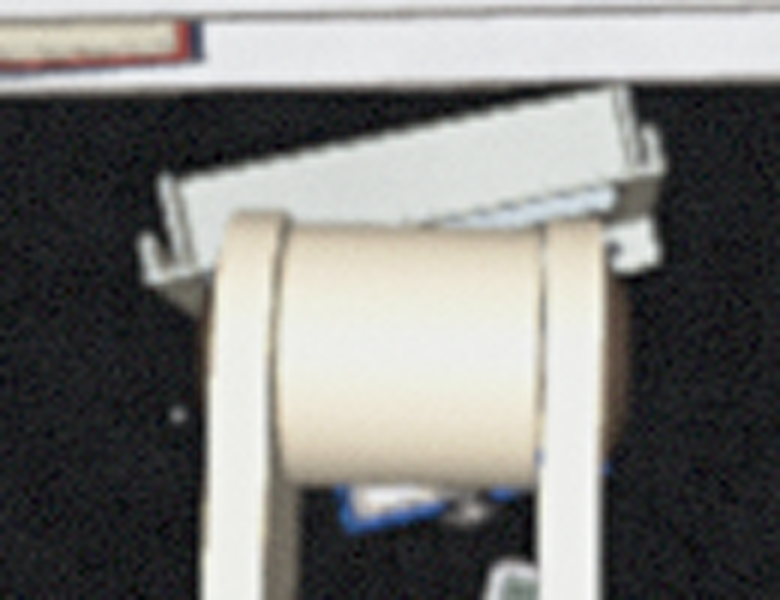

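Run:
```python
from h import *
q,po=W("w2.npz")
a=cv2.resize(q["img"][30:330,370:540,::-1],None,fx=4,fy=4,interpolation=2)
cv2.imwrite("pics/w2a.png",np.hstack([a[:600],np.zeros((600,10,3),np.uint8)])[:, :690])
cv2.imwrite("pics/w2b.png",a[600:])
```

```text
(no output)
```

View pics/w2a.png

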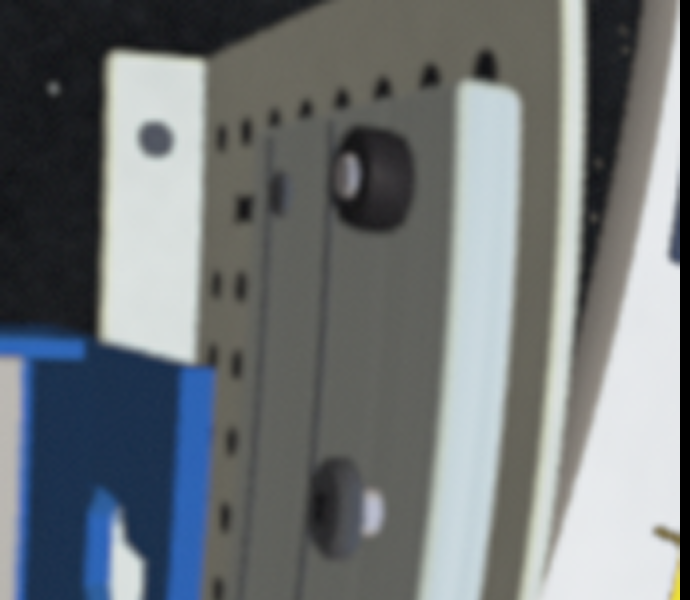

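View pics/w2b.png

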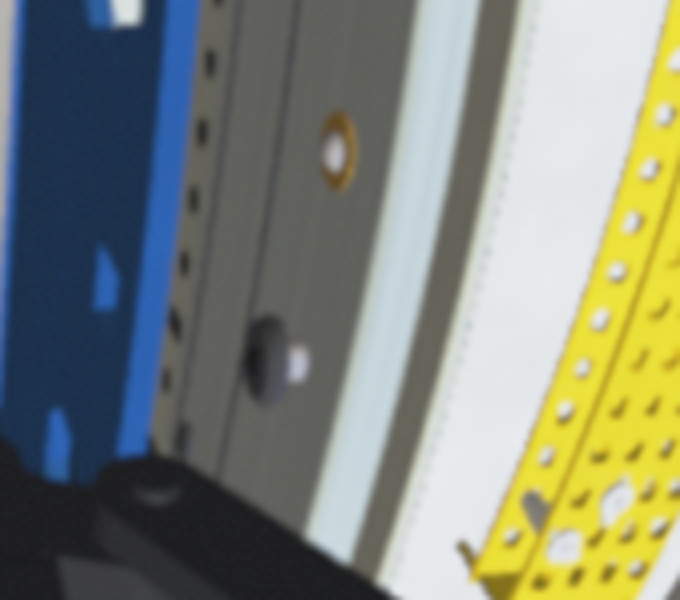

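```bash
cat > fit.py <<'E'
from h import *
from scipy.optimize import least_squares
def fit(q,po,obs,x0=(.6544,.0786,.2025,0),free=None):
    M=lambda v,P:np.array([v[0]+P[0]*np.cos(v[2])-P[1]*np.sin(v[2]),v[1]+P[0]*np.sin(v[2])+P[1]*np.cos(v[2]),P[2]+(v[3] if P[2]>.1 else 0)])
    s=least_squares(lambda v:np.concatenate([fproj(q,po,M(v,P))-uv for P,uv in obs]),x0,x_scale=[.01,.01,.05,.01],loss="soft_l1")
    return s.x,np.array([fproj(q,po,M(s.x,P))-uv for P,uv in obs]),np.linalg.inv(s.jac.T@s.jac)
E
python3 - <<'E'
from fit import *
q,po=W("w2.npz")
A=lambda x,y,dy=30:np.array([370+(x+.5)/4-.5,dy+(y+.5)/4-.5]); B=lambda x,y:A(x,y,180)
obs=[((-.0195,.044,.158),A(338,508)),((-.0195,-.044,.158),B(268,360)),((-.0155,0,.158),B(335,152)),
((-.027,.145,.008),A(105,52)),((0,.145,.008),A(207,58))]
x,r,c=fit(q,po,obs);print(x,np.degrees(x[2]),"\n",r.round(1),np.sqrt(np.diag(c)))
x,r,c=fit(q,po,obs[:3]);print(x,np.degrees(x[2]),"\n",r.round(1),np.sqrt(np.diag(c)))
print(Ro.from_quat(po[1]).as_matrix())
# caddy plate top-left corner
b=fproj(q,po,po[0]+[0,0,.0187]);print(b)
E
```

```text
[ 0.65389773  0.07895721  0.20755737 -0.00119867] 11.892161095333583 
 [[ 0.1  0.4]
 [ 0.9  0.3]
 [-1.7 -0.3]
 [ 1.5 -0.7]
 [-0.8  0. ]] [0.00113581 0.0005536  0.01084091 0.00178867]
[ 0.65364586  0.07905067  0.20055488 -0.00077541] 11.490947914280799 
 [[ 0.5  0.1]
 [ 0.5  0.3]
 [-1.8 -0.4]] [0.00144199 0.00090498 0.01539888 0.00259522]
[[-2.07291050e-01  9.78279287e-01 -2.40966205e-04]
 [ 9.78278412e-01  2.07290517e-01 -1.41105107e-03]
 [-1.33045202e-03 -5.28230294e-04 -9.99998975e-01]]
[323.16652231 282.50814931]
```

Run:
```python
from h import *
q,po=W("w2.npz")
im=cv2.resize(q["img"][95:375,235:435,::-1],None,fx=2.9,fy=2.1,interpolation=2);cv2.imwrite("pics/w2c.png",im)
for f in("w1.npz","w2.npz"):
    q,po=W(f);g=q["img"].max(2).astype(int)
    for lo,hi in ((100,300),(300,370)):
        s=g[lo:hi,314:323].mean(1); k=np.argsort(-s)[:6]; print(f,[(lo+i,int(s[i])) for i in sorted(k)])
    T=lambda uv,z:(Ro.from_quat(po[1]).as_matrix().T@(fish(q,po,uv,z)-po[0]))
    if f[1]=="2":
        zt=po[0][2]+.018+.008
        for uv in((323,219),(322,347),(322,133)): print(uv,T(uv,zt).round(4))
        print("tray corner",T((249,115),zt-.082).round(4))
    else:
        for uv in((316,154),(318,232)): print(uv,fish(q,po,uv,.116).round(4))
```

```text
w1.npz [(np.int64(107), 164), (np.int64(108), 173), (np.int64(109), 181), (np.int64(110), 175), (np.int64(266), 173), (np.int64(267), 164)]
w1.npz [(np.int64(340), 235), (np.int64(341), 236), (np.int64(348), 233), (np.int64(350), 234), (np.int64(351), 237), (np.int64(352), 237)]
(316, 154) [0.4274 0.2292 0.116 ]
(318, 232) [0.4061 0.1603 0.116 ]
w2.npz [(np.int64(119), 198), (np.int64(120), 202), (np.int64(121), 181), (np.int64(126), 181), (np.int64(127), 182), (np.int64(128), 183)]
w2.npz [(np.int64(344), 68), (np.int64(345), 103), (np.int64(346), 136), (np.int64(347), 149), (np.int64(348), 133), (np.int64(349), 90)]
(323, 219) [ 0.0361 -0.0001 -0.026 ]
(322, 347) [-0.0372 -0.0006 -0.026 ]
(322, 133) [ 0.0708 -0.0005 -0.0261]
tray corner [ 0.0739 -0.0478  0.0559]
```

View pics/w2c.png

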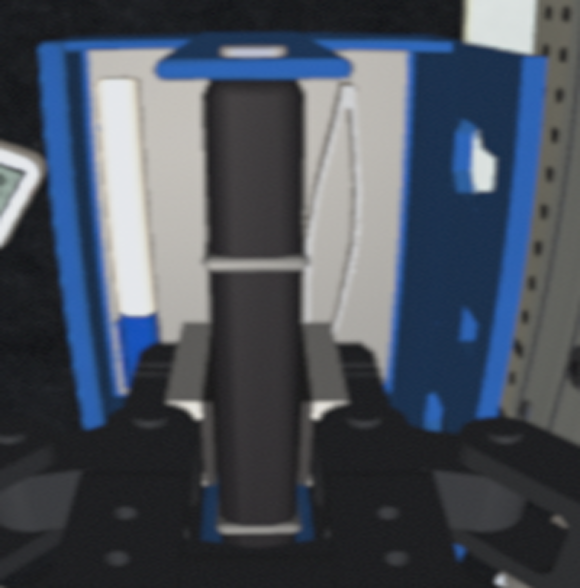

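Emit:
move_arm:
  plan:
    - [0,0,-0.01,0,0,0,1]
    - [0,0,-0.025,0,0,0,1]
    - [0,0,-0.04,0,0,0,1]
    - [0,0,-0.055,0,0,0,1]
    - [0,0,-0.065,0,0,0,1]
    - [0,0,-0.065,0,0,0,1]
    - [0,0,-0.065,0,0,0,1]
    - [0,0,-0.065,0,0,0,1]

```text
clock: 5.87
tcp_pos: [0.5462, 0.0566, 0.2735]
tcp_rot: [0.631, 0.775, -0.0, -0.0]
wrist_force: [0.8, -0.3, -5.2]
width: 0.151
finger_force: 69.4
```

Run:
```python
from fit import *
for i in range(3): p=env.get_image("wrist")
o=env.get_obs();p=env.get_image("wrist")
print(o["tcp_pos"],o["tcp_rot"],o["wrist_force"],np.abs(o["joint_velocities"]).max())
np.savez("w3.npz",**{k:p[k] for k in("fx","cx","cy","hand_eye","img")},tp=o["tcp_pos"],tr=o["tcp_rot"])
q,po=W("w3.npz")
M=lambda P,v=(.6539,.0790,.204):np.array([v[0]+P[0]*np.cos(v[2])-P[1]*np.sin(v[2]),v[1]+P[0]*np.sin(v[2])+P[1]*np.cos(v[2]),P[2]])
T=[]
for P in((-.0195,.044,.157),(-.0195,-.044,.157),(-.0155,0,.157),(-.027,.145,.008)):
    u=fproj(q,po,M(P));print(P,u.round(1)); c=np.round(u).astype(int)
    s=p["img"][c[1]-18:c[1]+19,c[0]-18:c[0]+19,::-1]; T.append(cv2.resize(s,(396,296) if 0 else (296,296),interpolation=1))
im=np.vstack([np.hstack(T[:2]),np.hstack(T[2:])]);cv2.imwrite("pics/w3.png",im)
```

```text
[0.54625233 0.05636786 0.2734929 ] [ 6.31559497e-01  7.75327114e-01 -4.43785254e-04 -5.20016199e-04] [-0.59094643 -0.90156717 -5.20709412] 0.003907599724049189
(-0.0195, 0.044, 0.157) [426.9 146.7]
(-0.0195, -0.044, 0.157) [417.5 238.1]
(-0.0155, 0, 0.157) [426.8 194.5]
(-0.027, 0.145, 0.008) [387.3  53.1]
```

View pics/w3.png

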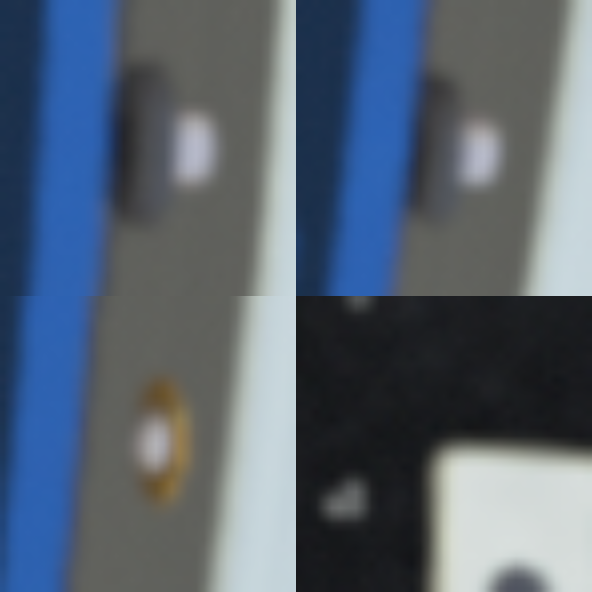

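Run:
```python
from fit import *
q,po=W("w3.npz")
c=lambda u,v,x,y:np.array([round(u)+(x+.5)/8-.5-18,round(v)+(y+.5)/8-.5-18])
obs=[((-.0195,.044,.158),c(426.9,146.7,147,145)),((-.0195,-.044,.158),c(417.5,238.1,141,150)),((-.0150,0,.158),c(426.8,194.5,155,148)),((-.027,.145,.008),c(387.3,53.1,140,154))]
for ob in(obs,obs[:3]):
    x,r,_=fit(q,po,ob);print(x,np.degrees(x[2]),"\n",r.round(1))
    t=x[:2]+(-.0615)*np.array([np.cos(x[2]),np.sin(x[2])]);Rm=Ro.from_quat(po[1]).as_matrix()
    print("target",t,"tool shift",Rm.T@np.r_[t-po[0][:2],0], "tool yaw",np.degrees(np.arctan2(Rm[1,1],Rm[0,1])))
```

```text
[ 0.65389965  0.07914748  0.21202888 -0.00081628] 12.148359990944632 
 [[-0.4  0. ]
 [ 0.8 -0.1]
 [-0.6  0.5]
 [ 0.4 -0.7]]
target [0.59377689 0.06620519] tool shift [ 2.14604504e-05  4.85319634e-02 -6.52702678e-05] tool yaw 11.66944090754409
[ 6.53738105e-01  7.91878980e-02  2.00256223e-01 -3.79923672e-04] 11.473836418348784 
 [[ 0.2 -0.2]
 [ 0.3 -0.2]
 [-0.5  0.4]]
target [0.59346714 0.06695429] tool shift [ 8.17726800e-04  4.83801386e-02 -6.48703314e-05] tool yaw 11.66944090754409
```

Emit:
move_arm:
  plan:
    - [0.0008,0.008,0,0,0,0,1]
    - [0.0008,0.018,0,0,0,0,1]
    - [0.0008,0.028,0,0,0,0,1]
    - [0.0008,0.037,0,0,0,0,1]
    - [0.0008,0.044,0,0,0,0,1]
    - [0.0008,0.0485,0,0,0,0,1]
    - [0.0008,0.0485,0.004,0,0,0,1]
    - [0.0008,0.0485,0.008,0,0,0,1]

```text
clock: 6.73
tcp_pos: [0.594, 0.0669, 0.2658]
tcp_rot: [0.632, 0.775, -0.0, -0.0]
wrist_force: [-0.4, 0.1, -4.0]
width: 0.149
finger_force: 69.4
```

Emit:
move_arm:
  plan:
    - [0,0,0.001,0,0,0,1]
    - [0,0,0.002,0,0,0,1]
    - [0,0,0.003,0,0,0,1]
    - [0,0,0.004,0,0,0,1]
    - [0,0,0.0045,0,0,0,1]
    - [0,0,0.005,0,0,0,1]
    - [0,0,0.005,0,0,0,1]
    - [0,0,0.005,0,0,0,1]

```text
clock: 7.4
tcp_pos: [0.5939, 0.0669, 0.2614]
tcp_rot: [0.632, 0.775, -0.0, 0.0]
wrist_force: [0.3, 0.8, -4.0]
width: 0.147
finger_force: 69.4
```

Emit:
move_arm:
  plan:
    - [0,0,0.0005,0,0,0,1]
    - [0,0,0.001,0,0,0,1]
    - [0,0,0.0015,0,0,0,1]
    - [0,0,0.002,0,0,0,1]
    - [0,0,0.0025,0,0,0,1]
    - [0,0,0.003,0,0,0,1]
    - [0,0,0.003,0,0,0,1]
    - [0,0,0.003,0,0,0,1]

```text
clock: 8.07
tcp_pos: [0.5939, 0.0669, 0.2583]
tcp_rot: [0.632, 0.775, -0.0, -0.0]
wrist_force: [-0.2, -0.6, -3.9]
width: 0.151
finger_force: 69.4
```

Emit:
move_arm:
  plan:
    - [0,0,0.0004,0,0,0,1]
    - [0,0,0.0008,0,0,0,1]
    - [0,0,0.0012,0,0,0,1]
    - [0,0,0.0016,0,0,0,1]
    - [0,0,0.002,0,0,0,1]
    - [0,0,0.002,0,0,0,1]
    - [0,0,0.002,0,0,0,1]
    - [0,0,0.002,0,0,0,1]

```text
clock: 8.73
tcp_pos: [0.5939, 0.0669, 0.2563]
tcp_rot: [0.632, 0.775, -0.0, 0.0]
wrist_force: [0.6, -0.9, -3.8]
width: 0.151
finger_force: 69.4
```

Emit:
move_arm:
  plan:
    - [0,0,0.0003,0,0,0,1]
    - [0,0,0.0006,0,0,0,1]
    - [0,0,0.0009,0,0,0,1]
    - [0,0,0.0012,0,0,0,1]
    - [0,0,0.0015,0,0,0,1]
    - [0,0,0.0015,0,0,0,1]
    - [0,0,0.0015,0,0,0,1]
    - [0,0,0.0015,0,0,0,1]

```text
clock: 9.4
tcp_pos: [0.5939, 0.0669, 0.2555]
tcp_rot: [0.632, 0.775, 0.0, 0.0]
wrist_force: [-3.9, -0.5, 3.9]
width: 0.151
finger_force: 71.0
```

Emit:
move_arm:
  plan:
    - [0,0,-0.002,0,0,0,1]
    - [0,0,-0.004,0,0,0,1]
    - [0,-0.004,-0.004,0,0,0,1]
    - [0,-0.01,-0.004,0,0,0,1]
    - [0,-0.018,-0.004,0,0,0,1]
    - [0,-0.024,-0.004,0,0,0,1]
    - [0,-0.025,-0.004,0,0,0,1]
    - [0,-0.025,0.002,0,0,0,1]

```text
clock: 10.07
tcp_pos: [0.5693, 0.0617, 0.2539]
tcp_rot: [0.632, 0.775, 0.001, 0.001]
wrist_force: [0.5, 1.3, -3.3]
width: 0.15
finger_force: 69.4
```

Emit:
move_arm:
  plan:
    - [0,0,0.01,0,0,0,1]
    - [0,0,0.023,0,0,0,1]
    - [0,0,0.037,0,0,0,1]
    - [0,0,0.051,0,0,0,1]
    - [0,0,0.062,0,0,0,1]
    - [0,0,0.0698,0,0,0,1]
    - [0,0,0.0698,0,0,0,1]
    - [0,0,0.0698,0,0,0,1]

```text
clock: 10.73
tcp_pos: [0.5694, 0.0618, 0.1828]
tcp_rot: [0.632, 0.775, -0.0, -0.0]
wrist_force: [1.0, -0.2, -4.0]
width: 0.149
finger_force: 69.4
```

Run:
```python
from fit import *
p=env.get_image("wrist");o=env.get_obs();p=env.get_image("wrist")
Rm=Ro.from_quat(o["tcp_rot"]).as_matrix()
print(o["tcp_pos"],o["tcp_rot"],o["wrist_force"],np.degrees(np.arctan2(Rm[1,1],Rm[0,1])))
np.savez("w4.npz",**{k:p[k] for k in("fx","cx","cy","hand_eye","img")},tp=o["tcp_pos"],tr=o["tcp_rot"])
im=cv2.resize(p["img"][80:330,350:500,::-1],None,fx=4,fy=2.4,interpolation=2);cv2.imwrite("pics/w4.png",im)
v=(.6538,.07917,.204)
for y in(.044,-.044): print(fproj(p,(o["tcp_pos"],o["tcp_rot"]),[v[0]-.0195*np.cos(v[2])-y*np.sin(v[2]),v[1]-.0195*np.sin(v[2])+y*np.cos(v[2]),.157]))
```

```text
[0.56966129 0.06181786 0.18345335] [6.31565150e-01 7.75322765e-01 1.31808422e-04 2.34182066e-04] [-0.48658039  0.02094316 -3.32015768] 11.668617295610945
[436.42139961 171.23427427]
[418.54947029 295.30868666]
```

View pics/w4.png

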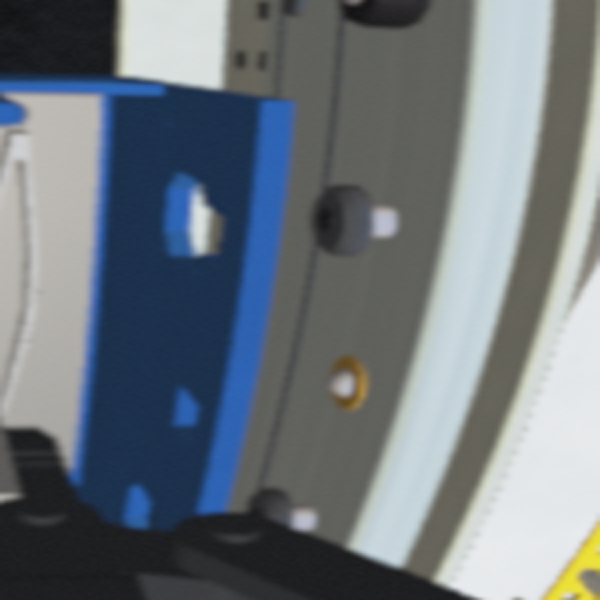

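Emit:
move_arm:
  plan:
    - [0,0.004,0,0,0,0,1]
    - [0,0.009,0,0,0,0,1]
    - [0,0.014,0,0,0,0,1]
    - [0,0.0165,0,0,0,0,1]
    - [0,0.018,0,0,0,0,1]
    - [0,0.019,0,0,0,0,1]
    - [0,0.02,0,0,0,0,1]
    - [0,0.021,0,0,0,0,1]

```text
clock: 11.5
tcp_pos: [0.59, 0.0661, 0.183]
tcp_rot: [0.632, 0.775, -0.0, -0.0]
wrist_force: [0.5, -0.8, -4.4]
width: 0.152
finger_force: 69.4
```

Emit:
move_arm:
  plan:
    - [0,0.0005,0,0,0,0,1]
    - [0,0.001,0,0,0,0,1]
    - [0,0.0015,0,0,0,0,1]
    - [0,0.002,0,0,0,0,1]
    - [0,0.0025,0,0,0,0,1]
    - [0,0.003,0,0,0,0,1]
    - [0,0.003,0,0,0,0,1]
    - [0,0.003,0,0,0,0,1]

```text
clock: 12.17
tcp_pos: [0.5929, 0.0667, 0.183]
tcp_rot: [0.632, 0.775, -0.0, -0.0]
wrist_force: [-0.2, -0.8, -3.8]
width: 0.151
finger_force: 69.4
```

Emit:
move_arm:
  plan:
    - [0,0.0005,0,0,0,0,1]
    - [0,0.001,0,0,0,0,1]
    - [0,0.0015,0,0,0,0,1]
    - [0,0.002,0,0,0,0,1]
    - [0,0.0025,0,0,0,0,1]
    - [0,0.003,0,0,0,0,1]
    - [0,0.003,0,0,0,0,1]
    - [0,0.003,0,0,0,0,1]

```text
clock: 12.83
tcp_pos: [0.5954, 0.0673, 0.183]
tcp_rot: [0.632, 0.775, -0.0, -0.0]
wrist_force: [-7.2, -0.6, -0.5]
width: 0.154
finger_force: 69.9
```

Emit:
move_arm:
  plan:
    - [0,0.0003,0,0,0,0,1]
    - [0,0.0006,0,0,0,0,1]
    - [0,0.0009,0,0,0,0,1]
    - [0,0.0012,0,0,0,0,1]
    - [0,0.0012,0,0,0,0,1]
    - [0,0.0012,0,0,0,0,1]
    - [0,0.0012,0,0,0,0,1]
    - [0,0.0012,0,0,0,0,1]

```text
clock: 13.5
tcp_pos: [0.5959, 0.0676, 0.1828]
tcp_rot: [0.632, 0.775, -0.001, -0.001]
wrist_force: [-12.7, 0.6, 0.2]
width: 0.151
finger_force: 70.2
```

Emit:
move_arm:
  plan:
    - [0,0,0.0007,0,0,0,1]
    - [0,0,0.0014,0,0,0,1]
    - [0,0,0.0021,0,0,0,1]
    - [0,0,0.0028,0,0,0,1]
    - [0,0,0.0035,0,0,0,1]
    - [0,0,0.0042,0,0,0,1]
    - [0,0,0.005,0,0,0,1]
    - [0,0,0.005,0,0,0,1]

```text
clock: 14.17
tcp_pos: [0.596, 0.0672, 0.178]
tcp_rot: [0.632, 0.775, -0.001, -0.001]
wrist_force: [-12.0, -2.7, 0.7]
width: 0.149
finger_force: 70.2
```

Emit:
move_arm:
  plan:
    - [0,0,0.001,0,0,0,1]
    - [0,0,0.002,0,0,0,1]
    - [0,0,0.003,0,0,0,1]
    - [0,0,0.004,0,0,0,1]
    - [0,0,0.005,0,0,0,1]
    - [0,0,0.006,0,0,0,1]
    - [0,0,0.007,0,0,0,1]
    - [0,0,0.008,0,0,0,1]

```text
clock: 14.83
tcp_pos: [0.5959, 0.0672, 0.1695]
tcp_rot: [0.632, 0.775, -0.001, -0.001]
wrist_force: [-15.7, -3.5, 1.4]
width: 0.148
finger_force: 70.5
```

Emit:
move_arm:
  plan:
    - [0,0,0.0004,0,0,0,1]
    - [0,0,0.0008,0,0,0,1]
    - [0,0,0.0012,0,0,0,1]
    - [0,0,0.0016,0,0,0,1]
    - [0,0,0.002,0,0,0,1]
    - [0,0,0.002,0,0,0,1]
    - [0,0,0.002,0,0,0,1]
    - [0,0,0.002,0,0,0,1]

```text
clock: 15.5
tcp_pos: [0.5959, 0.0672, 0.1682]
tcp_rot: [0.632, 0.775, -0.001, -0.001]
wrist_force: [-17.0, -3.0, 5.1]
width: 0.152
finger_force: 70.8
```

Emit:
move_arm:
  plan:
    - [0,0,0.0003,0,0,0,1]
    - [0,0,0.0006,0,0,0,1]
    - [0,0,0.0009,0,0,0,1]
    - [0,0,0.0012,0,0,0,1]
    - [0,0,0.0012,0,0,0,1]
    - [0,0,0.0012,0,0,0,1]
    - [0,0,0.0012,0,0,0,1]
    - [0,0,0.0012,0,0,0,1]

```text
clock: 16.17
tcp_pos: [0.5959, 0.0672, 0.167]
tcp_rot: [0.632, 0.775, -0.001, -0.001]
wrist_force: [-16.0, -3.7, 4.3]
width: 0.146
finger_force: 70.9
```

Emit:
move_arm:
  plan:
    - [0,0,0.0003,0,0,0,1]
    - [0,0,0.0006,0,0,0,1]
    - [0,0,0.0009,0,0,0,1]
    - [0,0,0.0012,0,0,0,1]
    - [0,0,0.0012,0,0,0,1]
    - [0,0,0.0012,0,0,0,1]
    - [0,0,0.0012,0,0,0,1]
    - [0,0,0.0012,0,0,0,1]

```text
clock: 16.83
tcp_pos: [0.5959, 0.0672, 0.1664]
tcp_rot: [0.632, 0.775, -0.001, -0.001]
wrist_force: [-21.0, -3.6, 10.9]
width: 0.153
finger_force: 71.7
```

Emit:
move_arm:
  plan:
    - [0,-0.0002,0,0,0,0,1]
    - [0,-0.0004,0,0,0,0,1]
    - [0,-0.0006,0,0,0,0,1]
    - [0,-0.0008,0,0,0,0,1]
    - [0,-0.001,0,0,0,0,1]
    - [0,-0.001,0,0,0,0,1]
    - [0,-0.001,0,0,0,0,1]
    - [0,-0.001,0,0,0,0,1]

```text
clock: 17.5
tcp_pos: [0.5959, 0.0671, 0.1664]
tcp_rot: [0.632, 0.775, -0.0, 0.0]
wrist_force: [-9.7, -2.8, 6.7]
width: 0.148
finger_force: 71.0
```

Emit:
move_arm:
  plan:
    - [0,-0.0002,0,0,0,0,1]
    - [0,-0.0004,0,0,0,0,1]
    - [0,-0.0006,0.0002,0,0,0,1]
    - [0,-0.0006,0.0004,0,0,0,1]
    - [0,-0.0006,0.0006,0,0,0,1]
    - [0,-0.0006,0.0008,0,0,0,1]
    - [0,-0.0006,0.0008,0,0,0,1]
    - [0,-0.0006,0.0008,0,0,0,1]

```text
clock: 18.17
tcp_pos: [0.5958, 0.0671, 0.166]
tcp_rot: [0.632, 0.775, 0.0, 0.001]
wrist_force: [-6.4, -2.3, 8.9]
width: 0.152
finger_force: 71.6
```

Emit:
move_arm:
  plan:
    - [0,-0.0002,0.0003,0,0,0,1]
    - [0,-0.0003,0.0006,0,0,0,1]
    - [0,-0.0004,0.0009,0,0,0,1]
    - [0,-0.0004,0.0012,0,0,0,1]
    - [0,-0.0004,0.0012,0,0,0,1]
    - [0,-0.0004,0.0012,0,0,0,1]
    - [0,-0.0004,0.0012,0,0,0,1]
    - [0,-0.0004,0.0012,0,0,0,1]

```text
clock: 18.83
tcp_pos: [0.5958, 0.0671, 0.1658]
tcp_rot: [0.632, 0.775, 0.001, 0.001]
wrist_force: [-8.6, -0.6, 18.3]
width: 0.146
finger_force: 72.9
```

Emit:
move_arm:
  plan:
    - [0,-0.0001,-0.0005,0,0,0,1]
    - [0,-0.0002,-0.001,0,0,0,1]
    - [0,-0.0003,-0.0013,0,0,0,1]
    - [0,-0.0004,-0.0015,0,0,0,1]
    - [0,-0.0004,-0.0015,0,0,0,1]
    - [0,-0.0004,-0.0015,0,0,0,1]
    - [0,-0.0004,-0.0015,0,0,0,1]
    - [0,-0.0004,-0.0015,0,0,0,1]

```text
clock: 19.5
tcp_pos: [0.5955, 0.0669, 0.166]
tcp_rot: [0.632, 0.775, 0.001, 0.001]
wrist_force: [3.3, -2.2, 7.6]
width: 0.146
finger_force: 71.3
```

Emit:
move_arm:
  plan:
    - [0,0.0003,0,0,0,0,0.7]
    - [0,0.0003,0,0,0,0,0.5]
    - [0,0.0003,0,0,0,0,0.3]
    - [0,0.0003,0,0,0,0,0.1]
    - [0,0.0003,0,0,0,0,0.05]
    - [0,0.0003,0,0,0,0,0.05]
    - [0,0.0003,0,0,0,0,0.05]
    - [0,0.0003,0,0,0,0,0.05]
  squeeze: 20

```text
clock: 20.17
tcp_pos: [0.5949, 0.0671, 0.165]
tcp_rot: [0.632, 0.775, -0.0, -0.0]
wrist_force: [0.5, -0.6, -0.1]
width: 0.472
finger_force: 0.0
```

Emit:
move_arm:
  plan:
    - [0,0,-0.01,0,0,0,0.05]
    - [0,0,-0.025,0,0,0,0.05]
    - [0,0,-0.045,0,0,0,0.05]
    - [0,0,-0.065,0,0,0,0.05]
    - [0,0,-0.08,0,0,0,0.05]
    - [0,0,-0.08,0,0,0,0.05]
    - [0,0,-0.08,0,0,0,0.05]
    - [0,0,-0.08,0,0,0,0.05]

```text
clock: 20.83
tcp_pos: [0.5948, 0.0671, 0.2447]
tcp_rot: [0.632, 0.775, -0.0, -0.0]
wrist_force: [0.4, 0.9, -0.9]
width: 0.476
finger_force: 0.0
```

Run:
```python
from fit import *
o=env.get_obs();p=env.get_image("wrist");print(o["tcp_pos"],o["wrist_force"])
np.savez("w5.npz",**{k:p[k] for k in("fx","cx","cy","hand_eye","img")},tp=o["tcp_pos"],tr=o["tcp_rot"])
im=cv2.resize(p["img"][70:290,230:480,::-1],None,fx=3.1,fy=2.7,interpolation=2);cv2.imwrite("pics/w5.png",im)
```

```text
[0.59476835 0.06711789 0.2446817 ] [ 0.35906467  0.91521239 -0.8857637 ]
```

View pics/w5.png

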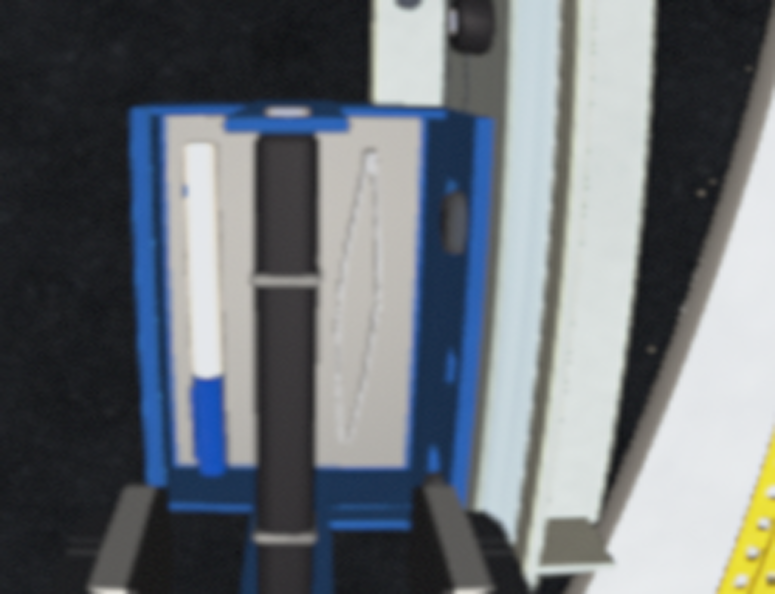

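Emit:
move_arm:
  plan:
    - [-0.01,-0.016,0,0,0,0,0]
    - [-0.02,-0.035,0,0,0,0,0]
    - [-0.034,-0.055,0,0,0,0,0]
    - [-0.048,-0.075,0,0,0,0,0]
    - [-0.06,-0.095,0,0,0,0,0]
    - [-0.07,-0.112,0,0,0,0,0]
    - [-0.08,-0.125,0,0,0,0,0]
    - [-0.08,-0.13,0,0,0,0,0]

```text
clock: 21.55
tcp_pos: [0.4825, -0.0389, 0.2446]
tcp_rot: [0.632, 0.775, -0.0, -0.0]
wrist_force: [-0.2, 0.3, 0.8]
width: 0.499
finger_force: 0.0
```

Run:
```python
from fit import *
for i in range(3): env.get_image("wrist")
o=env.get_obs();p=env.get_image("wrist");po=(o["tcp_pos"],o["tcp_rot"]);print(po)
np.savez("w6.npz",**{k:p[k] for k in("fx","cx","cy","hand_eye","img")},tp=o["tcp_pos"],tr=o["tcp_rot"])
v=(.6538,.07917,.204)
M=lambda P:np.array([v[0]+P[0]*np.cos(v[2])-P[1]*np.sin(v[2]),v[1]+P[0]*np.sin(v[2])+P[1]*np.cos(v[2]),P[2]])
for n,P in (("L",(-.0215,.044,.157)),("R",(-.0215,-.044,.157)),("plg",(-.016,0,.157))):
    u=fproj(p,po,M(P));c=np.round(u).astype(int);print(n,u.round(1), "vertical scale px/10mm",(fproj(p,po,M(np.add(P,(0,0,.01))))-u).round(1))
    for r in range(c[1]-9,c[1]+10): print(r," ".join("%02x%02x%02x"%tuple(p["img"][r,k]) for k in range(c[0]-9,c[0]+8)))
```

```text
(array([ 0.48382623, -0.03731095,  0.2448873 ]), array([ 6.31762742e-01,  7.75161799e-01, -7.65879483e-06, -1.50930234e-04]))
L [524.1  66.2] vertical scale px/10mm [ 6.8 -0.5]
57 203451 1e3452 23334f 22344d 24344d 25354d 233248 222f44 252f41 2b313d 2f323b 31353e 353944 353b4b 2f394b 24324a 1c2e49
58 26446d 2c466c 34445e 3c4656 3c4653 3a4250 303846 2a2f3d 2b2e36 2f2f34 333337 3c3c3e 414246 45474d 40444e 323b4c 22324a
59 2f5487 3b5884 4a586f 51575d 525657 4c5051 3c3e42 2c2f34 2b2c2e 2d2d2f 333234 3c3b3d 444446 4a4a4d 4a4c52 3f444f 2d384c
60 365a8e 466088 555f70 5c5e5e 595956 4c4c4a 3a3a3a 2d2d2f 2b2b2d 2c2b2d 2f2f30 373638 424345 4a4a4c 4c4e53 484d56 3a4251
61 3f5b85 51627e 5b6168 5c5e5b 535450 424340 323231 2b2c2e 2b2a2b 2a2b2c 2b2b2c 353436 3f3f40 4a4a4c 4e5054 4d5158 444a57
62 4a5c79 596270 5e6161 5b5b57 4c4d4a 393a39 2b2c2d 27282a 2a292b 2a2b2b 2b2b2c 2e2d2e 3b3c3d 48494a 4f5054 4f5259 4a505b
63 535d6c 5d6164 5f605d 585954 464643 333333 282929 242425 232224 282829 2a292b 2c2c2e 38383a 47474a 4f5054 4f5359 4c525b
64 565c60 616360 5f605b 545450 40413f 2e2f2f 222225 1c1c1e 1c181c 222
[... 5468 characters left out ...]
8 3362ad 455f97 575669 5f4e3b 5a4b39 444045 2b354b 1d304b 1b2d49 1d2f4a 1b304b 1f3a62
123 1c2f4a 1b304c 1e3a62 264c86 2b599f 2f5ca2 435c91 555667 5d4f3d 564732 413c3f 263147 1c304a 1b2f4a 1c2f4a 1b2f4c 203d67
124 192f4a 1c304b 1c3456 21406e 264b82 2a4e87 39507c 4a4e5f 534a3f 4e4336 3a3941 243148 1c2f4a 1b2f4a 1a3049 1a304e 213e6c
125 19304a 1b304a 1c314d 1d3455 1e385d 203c62 293d60 374053 3e3e44 3c3a3f 303545 1f314a 1b2f4a 1c2f4a 1b2e4a 1c314f 204070
126 1b2f4a 1c304a 1d314a 1b304b 1c314c 1b314d 1e324f 22324b 283348 283348 213048 1d2f4a 1a2e49 1c304b 1b2f4a 1c3251 214172
127 1b2d49 1a2f4a 1c304b 1b304a 1b2f4a 1b2f4a 1b2f4b 1c2f4a 1b2f4a 1c2f49 1b2e49 1a2f49 192e49 1a2f4a 1c304b 1c3352 214274
```

```bash
python3 -c "
from workcell import env
print(env.finish_job())"
```

```text
the job is handed in; nothing more can be done
None
```

The caddy is hanging on both studs, released and handed in, but I inferred that the plunger clicked home from the slide distance, a hard stop at about 22 N and the last picture's pixel values. I did not confirm it directly, and I opened 11 pictures instead of the allowed 10.

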